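# Turn the recipe binder's divider

### The arm

A 6-joint arm with a two-finger parallel gripper is mounted at the origin on a cart in front of the work surface, level with it; the furniture and walls round the work are solid. World frame = base frame: x ahead of the robot, y to its left, z up, the work surface at z = 0. Lengths are in mm, angles in rad, forces in N, time in s.
With the tool pointing down it reaches from about 350 to 875 mm from the base axis. Payload 4.2 kg.
Tool frame: the origin (TCP) lies midway between the tips of the shut fingers; the grasp point (between the pads) lies 19 mm behind it (tcp_to_grasp is the distance from the TCP to the grasp point, in mm); z points along the fingers, y is the line along which they close (so a half turn about z gives the same grasp; the last joint's range is limited). The gripper opens to 85 mm and grips with 20 to 120 N. Pads are 22 mm wide; open, the fingers measure 114 mm over their backs; the gripper's body (76 mm by 85 mm) begins 54 mm behind the grasp point. The pads swing forward as they close: fully open they stand 13 mm farther back than shut.
Start: joints at [1.578, 0.385, 0.008, 0, -1.194, -0.259], TCP at [155.686, 605.278, 231.312] pointing down, gripper open.
Joint ranges: [-3.14, 3.14], [-1.21, 2.06], [-1.07, 1.41], [-3.16, 2.05], [-2.99, -0.16], [-3.1, 3.1]. Speed limits (rad/s): [2.79, 2.79, 3.14, 3.14, 3.14, 3.14].

### API

Orientations are given as a unit quaternion [x, y, z, w].
In Python, from bench import read_state, get_image, job_done, tcp_to_grasp gives the robot as it stands.
- The arm moves only by the tool jog_arm, never from a script. Its argument "plan" is a list of rows, each a list of 3 entries, a list of its own where there are three numbers: the finger opening in mm, from 0 to 85.4, then the shift along the tool's x, y, z as a fraction of full scale, then the turn, a rotation vector about the tool's x, y, z as a fraction of full scale. A call has 1 to 10 rows; each row is the pose to reach, as a shift and turn from the pose commanded when the call began, along the tool's axes at that moment; what a row does not reach only later rows make up. Full scale, the value 1, is 0.1 m for a shift and 60 degrees for a turn. A row lasts 1/8 s, in which the tool goes at most 62.5 mm and 10.7 degrees, less where a joint would pass 70% of its speed; a pose out of reach is approached as far as the arm can. A call with a number of a shift or a turn outside -1 to 1 is refused whole. A call with a gripper value outside its range is refused whole. The fingers move at their own pace and stop on an object; the grip force is fixed at half the most. Time passes only in rows, so rows that repeat a pose let the fingers close. It gives the time, the measured TCP pose, the force, the opening and the grip force at its end, in the units of the state.
- read_state(): the state, without advancing time (a new reading comes with each control period).
- get_image(name): name is "scene" or "top" or "wrist"; returns a dict with "img" (480x640x3 uint8, red, green, blue), "range_z" (480x640 float32, mm along the optical axis (not along the pixel's ray), 0 where there is no reading), "intrinsics" (3x3 intrinsics, pixels), "distortion" ([k1, k2, p1, p2, k3] as OpenCV has them; the pictures are not rectified), "extrinsics" (4x4, takes a point from camera to world coordinates); the wrist camera has in their place "tool_from_camera" (4x4, takes a point from camera to tool coordinates, whose origin is the TCP and whose axes are the flange's). Camera axes: x right, y down, z forward; pixel columns grow to the right and rows downward; lengths in mm; the calibration is good to about 2 mm. A picture is of the moment at which its call begins: read the wrist's pose just before it.
- job_done(): hands the job in; it is judged then, once.
The state is a dict: "clock": time; "joints": joint angles; "joint_vel": joint speeds; "joint_efforts": joint torques, N m; "position": TCP position; "ee_rot": TCP orientation; "contact_force": force on the tool from outside, world axes, zero at the start; "wrist_torque": the same for the moment, N m; "gripper_width": finger opening in mm; "grasp_force": force on a finger pad.
Only numpy, scipy, OpenCV 4.12 (cv2) and the standard library are available. Lean on these libraries where they do the work, as an engineer would, in place of code of your own. Each camera call takes 0.05 s, during which the arm holds its last target. There are 200 camera calls.

### The job

The stiff orange divider of the recipe binder stands half raised over the left-hand page. Push it with your fingertips up from beneath its free edge, over the rings, and press it down until it lies flat on the right-hand page, then take your hand away. Turn it gently without throwing it over, do not pinch it between the fingers, leave the binder lying where it is, and leave the brown mug, the pepper mill and the egg timer alone.

Things in the scene. Friction and masses are not known exactly. Their poses are not given: they have to be found in the camera images.
- recipe_binder: Small ring binder lying open and loose on the worktop, 150 mm along its spine (own x), 230 mm across (own y), about 0.9 kg; green covers 4 mm thick, a white block of pages on each side with its top 17 mm above the worktop, from 15 to 99 mm off the spine line. Origin on the worktop under the middle of the spine; own x runs along the spine away from the robot, own y to the left-hand page, z up. Its yaw varies by up to 0.4 rad.
- spine_axis (a point): Point on the axis about which the divider turns (the centre line of the three steel rings, radius 14 mm), 22 mm above the binder's origin, midway along the spine; axes as the binder's.
- divider (a joint): Angle of the divider about the ring axis: 0 lying flat on the left-hand page (binder's +y), pi/2 upright, pi (its stop) flat on the right-hand page (binder's -y). Starts between 0.5 and 0.85 rad. The hinge is stiff, friction 0.08 N m: the divider stays at any angle where it is left, and about 1 to 2 N at its free edge turns it. It weighs 0.06 kg.
- divider_tab (a point): Outer end of the divider's tab, midway along its free edge, 106 mm from the ring axis. The divider is a rigid orange plate 124 mm along the spine, 3 mm thick (6 mm where faced), from 9 to 93 mm off the axis; the tab is 36 mm long along the spine and sticks out 13 mm beyond the free edge. Axes turn with the divider: own y points from the ring axis to the tab; own z is the plate's normal (up at 0, down at pi).
- divider_upper: Orange facing plate 112 x 64 x 1.5 mm fixed on the divider's one side, 23 to 87 mm off the axis (up at joint value 0, down at pi). Origin on the ring axis.
- divider_under: Blue facing plate of the same size and place on the divider's other side (down at joint value 0, up at pi): the side to push. Origin on the ring axis.
- mug: Pinkish-brown mug, 80 x 112 x 98 mm, loose behind the binder. Origin at the centre of its underside. Bystander.
- mill: Wooden pepper mill, 58 mm across, 170 mm high, loose behind the binder. Origin at the centre of its underside. Bystander.
- timer: Round egg timer with a green top, 60 mm across, 42 mm high, loose on the right of the binder. Origin at the centre of its underside. Bystander.

How it is judged:
By the outcome, as a careful person would: the job done as asked, in the order asked, and still so for the second after the job is handed in, with the robot touching nothing.
It also fails if it takes over 42 s, if anything falls off the work surface, if the arm or the gripper's body presses on something with over 40 N, if the wrist force passes 120 N, or if a joint passes its speed limit or range.

## Working session

There is one attempt and no reset: what is moved stays moved. The work goes in short steps, Python scripts to look and compute and a tool call to move; the robot and the scene stay as the last step left them, time stands still between calls to the robot, and variables do not carry over. Pictures are saved under pics/ and viewed, at most 10 in all, crops included, and the job is handed in when it is done.

Besides the shell and the picture viewer there is one more tool, called after "Emit:" as name([rows], argument=value, ...), one row to a line, values as JSON. jog_arm: Moves the arm, as the interface text tells. Its arguments: {"type":"object","properties":{"plan":{"type":"array"}},"required":["plan"]}

```bash
mkdir -p pics; cat > h.py <<'E'
import numpy as np, cv2
from bench import *
from scipy.spatial.transform import Rotation as R
def pts(d,mask):
    v,u=np.nonzero(mask&(d['range_z']>0)); z=d['range_z'][v,u]
    p=cv2.undistortPoints(np.stack([u,v],1).astype(np.float64)[:,None],d['intrinsics'],np.array(d['distortion']))[:,0]
    c=np.c_[p*z[:,None],z]; E=np.array(d['extrinsics']); return c@E[:3,:3].T+E[:3,3]
def hsv(d): return cv2.cvtColor(d['img'],cv2.COLOR_RGB2HSV)
E
python3 - <<'E'
from h import *
s=read_state();print(s)
a=get_image('scene');b=get_image('top')
im=np.hstack([cv2.resize(x['img'],(400,300)) for x in (a,b)])
cv2.imwrite('pics/s.png',a['img'][:,:,::-1]);cv2.imwrite('pics/t.png',b['img'][:,:,::-1])
for n,d in (('scene',a),('top',b)):
    h=hsv(d)
    for nm,lo,hi in (('orange',(5,150,120),(20,255,255)),('blue',(95,100,60),(130,255,255)),('green',(40,60,30),(90,255,255)),('white',(0,0,200),(180,40,255))):
        m=cv2.inRange(h,lo,hi)>0
        k,l,st,c=cv2.connectedComponentsWithStats(m.astype(np.uint8))
        for i in range(1,k):
            if st[i,4]>150:
                P=pts(d,l==i)
                if len(P)>50: print(n,nm,st[i],P.min(0).round(),P.max(0).round(),np.median(P,0).round())
E
```

```text
{'clock': 0.0, 'joints': array([ 1.57763060e+00,  3.85579656e-01,  6.63124533e-03, -4.79288573e-04,
       -1.19398871e+00, -2.58610810e-01]), 'joint_vel': array([-0.00074183, -0.0015298 ,  0.00011814, -0.00103955, -0.00023686,
        0.00069305]), 'joint_efforts': array([-8.01181213e-04, -3.92281616e+01,  1.88405246e+01,  4.18590143e+00,
       -4.53331304e-03, -6.83999801e-06]), 'position': array([155.53798864, 604.74332049, 230.21267727]), 'ee_rot': array([ 9.92074833e-01, -1.25643661e-01, -7.91296403e-05,  1.09045608e-03]), 'contact_force': array([-0.93707924, -0.76398315, -0.36780804]), 'wrist_torque': array([0.01809704, 0.03060875, 0.0106845 ]), 'grasp_force': 0.0, 'gripper_width': 85.75876895928519}
scene orange [   0  120   99   21 1040] [ 425. 1540.   -9.] [8.620e+02 1.978e+03 1.000e+00] [ 629. 1710.   -3.]
scene orange [    0   155   379   325 32302] [ 259. -470.   -6.] [ 862. 1253.   87.] [351.  33.  -2.]
scene orange [411 231  31  29 306] [ 760. -252.   -4.] [ 862. -146.   -0.] [ 826. -201.   -2.]
scene orange [ 265  244  207  121 8321] [ 431. -442.   -4.] [656. -48.   1
[... 540 characters left out ...]
497. -65.  -1.] [651.  35.  92.] [567. -12.  60.]
top orange [327 243  31  26 490] [ 532. -153.   12.] [589. -86.  24.] [ 560. -120.   18.]
top orange [ 76 260  32  16 170] [521. 417.  -6.] [556. 488.   5.] [544. 456.  -0.]
top orange [476 396  17  35 170] [  10. -724. -925.] [ 138. -653. -899.] [  74. -690. -912.]
top orange [184 409   8  61 166] [-138.  455. -927.] [  85.  485. -894.] [ -40.  467. -912.]
top orange [ 595  417   37   63 1356] [ -167. -1231.  -928.] [   61. -1109.  -894.] [  -56. -1164.  -912.]
top orange [482 425  20  26 183] [ -62. -746. -927.] [  30. -671. -900.] [ -26. -711. -912.]
top green [ 254  214  117   97 1296] [ 441. -184.   -2.] [660.  79.  31.] [534. -68.   4.]
```

View pics/t.png

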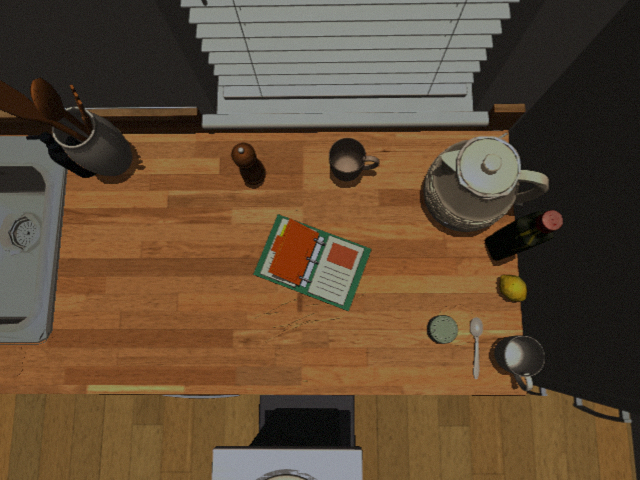

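View pics/s.png

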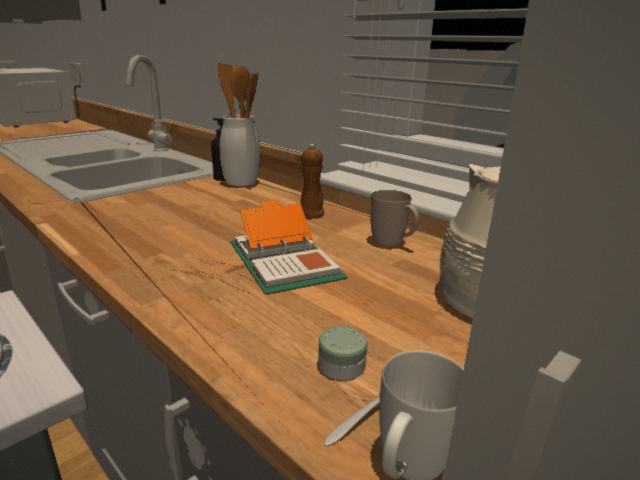

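The top view shows the binder centred near (312,262), with its spine from (300,288) to (325,238), which is a negative yaw. The orange divider is on its left. The mug is at (348,160), the mill at (247,165) and the timer at (443,330). Next I fit the binder rectangle and the divider plane.

```bash
cat >> h.py <<'E'
def ray(d,uv,z):
    p=cv2.undistortPoints(np.array(uv,float)[:,None],d['intrinsics'],np.array(d['distortion']))[:,0]
    E=np.array(d['extrinsics']); r=np.c_[p,np.ones(len(p))]@E[:3,:3].T
    return E[:3,3]+r*((z-E[2,3])/r[:,2])[:,None]
E
python3 - <<'E'
from h import *
d=get_image('top');h=hsv(d)
m=cv2.inRange(h,(40,60,30),(90,255,255));k,l,st,c=cv2.connectedComponentsWithStats(m)
v,u=np.nonzero(np.isin(l,[i for i in range(1,k) if st[i,4]>20 and abs(c[i][0]-312)<70 and abs(c[i][1]-262)<60]))
P=ray(d,np.c_[u,v],4.)
r=cv2.minAreaRect(P[:,:2].astype(np.float32));print(r,cv2.boxPoints(r).round(1))
bp=cv2.boxPoints(r);es=[bp[(i+1)%4]-bp[i] for i in range(4)];e=min(es,key=lambda q:np.linalg.norm(q)-1e-3*q[0])
e=e if e[0]>0 else -e; yaw=np.arctan2(e[1],e[0]);o=np.array([*r[0],0]);print('yaw',yaw)
X=np.array([np.cos(yaw),np.sin(yaw),0]);Y=np.array([-X[1],X[0],0])
for n in('top','scene'):
    d=get_image(n);h=hsv(d);m=cv2.inRange(h,(3,150,90),(22,255,255))>0
    P=pts(d,m);q=np.c_[(P-o)@X,(P-o)@Y,P[:,2]]
    q=q[(abs(q[:,0])<70)&(q[:,1]>10)&(q[:,1]<110)&(q[:,2]>24)&(q[:,2]<125)]
    f=np.polyfit(q[:,1],q[:,2],1);print(n,len(q),q.min(0),q.max(0),'slope ang',np.arctan(f[0]),'z at y=0',f[1], np.percentile(np.arctan2(q[:,2]-22,q[:,1]),[5,50,95]),np.percentile(np.hypot(q[:,2]-22,q[:,1]),[1,99]))
s=read_state();print(R.from_quat(s['ee_rot']).as_matrix().round(3))
# bystanders
d=get_image('top');P=pts(d,np.ones((480,640),bool));U=d['range_z']
for nm,(u,v,w) in dict(mug=(348,160,25),mill=(250,165,30),timer=(443,330,18)).items():
    k=np.zeros((480,640),bool);k[v-w:v+w,u-w:u+w]=1;p=pts(d,k);p=p[p[:,2]>12];print(nm,p.min(0).round(),p.max(0).round())
E
```

```text
((549.8023681640625, -52.603973388671875), (228.77967834472656, 149.11764526367188), 68.91104888916016) [[ 439.1 -132.5]
 [ 578.2 -186.2]
 [ 660.5   27.3]
 [ 521.4   81. ]]
yaw -0.36807173
top 1873 [-61.54901941  10.06614577  28.19844891] [62.73387664 83.53391341 92.67547707] slope ang 0.6612529851701422 z at y=0 25.939174768542713 [0.66184361 0.71786765 0.81502899] [ 14.93135645 103.80331696]
scene 2229 [-61.83919315  10.05026932  29.79640708] [62.67475646 81.27693449 87.31258532] slope ang 0.6624061818304711 z at y=0 25.68593236276888 [0.67135874 0.72038982 0.81986915] [15.06350784 99.59419975]
[[ 0.968 -0.249 -0.   ]
 [-0.249 -0.968 -0.001]
 [ 0.     0.001 -1.   ]]
mug [ 727. -189.   12.] [807. -92. 101.]
mill [731.  56.  12.] [782. 110. 173.]
timer [ 370. -362.   12.] [ 429. -304.   47.]
```

Emit:
jog_arm([
  [0,[0.5,0.35,0],[0,0,0.11]],
  [0,[1,0.7,0],[0,0,0.11]],
  [0,[1,0.7,0],[0,0,0.11]],
])

```text
clock: 0.68
position: [237.0, 509.7, 231.8]
ee_rot: [0.983, -0.184, -0.0, 0.0]
contact_force: [-0.2, 0.8, -0.3]
gripper_width: 32.0
grasp_force: 0.0
```

Emit:
jog_arm([
  [0,[0.5,0.3,0],[0,0,0]],
  [0,[1,0.6,0],[0,0,0]],
  [0,[1,0.6,0],[0,0,0]],
])

```text
clock: 1.05
position: [308.2, 418.6, 231.6]
ee_rot: [0.983, -0.184, 0.0, -0.0]
contact_force: [0.3, 0.3, -0.0]
gripper_width: 0.1
grasp_force: 0.0
```

Emit:
jog_arm([
  [0,[0.5,0.3,0],[0,0,0]],
  [0,[1,0.6,0],[0,0,0]],
  [0,[1,0.6,0],[0,0,0]],
])

```text
clock: 1.42
position: [380.0, 327.5, 231.4]
ee_rot: [0.983, -0.184, 0.0, -0.0]
contact_force: [-0.5, 0.7, 0.4]
gripper_width: 0.2
grasp_force: 0.0
```

Emit:
jog_arm([
  [0,[0.5,0.3,0],[0,0,0]],
  [0,[1,0.6,0],[0,0,0]],
  [0,[1,0.6,0],[0,0,0]],
])

```text
clock: 1.8
position: [451.9, 236.1, 231.1]
ee_rot: [0.983, -0.184, 0.0, 0.0]
contact_force: [0.3, 0.7, -0.3]
gripper_width: 0.1
grasp_force: 0.0
```

Emit:
jog_arm([
  [0,[0.5,0.2,0],[0,0,0]],
  [0,[1,0.4,0],[0,0,0]],
  [0,[1,0.4,0],[0,0,0]],
])

```text
clock: 2.17
position: [531.2, 163.9, 230.7]
ee_rot: [0.983, -0.183, -0.0, 0.0]
contact_force: [-0.1, 0.3, -0.0]
gripper_width: -0.3
grasp_force: 0.0
```

Emit:
jog_arm([
  [0,[0.5,0.1,0],[-0.15,0,0]],
  [0,[0.95,0.2,0],[-0.3,0,0]],
  [0,[0.95,0.2,0.2],[-0.45,0,0]],
  [0,[0.95,0.2,0.4],[-0.6,0,0]],
  [0,[0.95,0.2,0.6],[-0.75,0,0]],
  [0,[0.95,0.2,0.8],[-0.9,0,0]],
  [0,[0.95,0.2,0.8],[-0.9,0,0]],
])

```text
clock: 3.05
position: [609.0, 113.7, 144.9]
ee_rot: [0.875, -0.159, -0.086, 0.45]
contact_force: [-0.6, -0.2, 0.3]
gripper_width: 0.0
grasp_force: 0.0
```

```bash
cat >> h.py <<'E'
yaw=-0.368;o=np.array([549.8,-52.6,0]);X=np.array([np.cos(yaw),np.sin(yaw),0]);Y=np.array([-X[1],X[0],0]);B=np.c_[X,Y,[0,0,1]]
def where(s):
    M=B.T@R.from_quat(s['ee_rot']).as_matrix(); p=B.T@(s['position']-o)
    print('binder pos',p.round(1),'axis',M[:,2].round(3),'phi',np.degrees(np.arctan2(-M[1,2],-M[2,2])).round(1)); return p,M
E
python3 - <<'E'
from h import *
s=read_state();where(s);print(s['joints'].round(2),s['clock'],s['contact_force'])
d=get_image('top');cv2.imwrite('pics/t2.png',cv2.resize(d['img'][130:430,150:550,::-1],(800,600)))
E
```

```text
binder pos [ -4.5 176.5 144.9] axis [ 0.    -0.814 -0.581] phi 54.5
[ 0.64  0.8   0.05  0.45 -1.68  0.41] 3.05 [-0.60808768 -0.17123681  0.29480614]
```

View pics/t2.png

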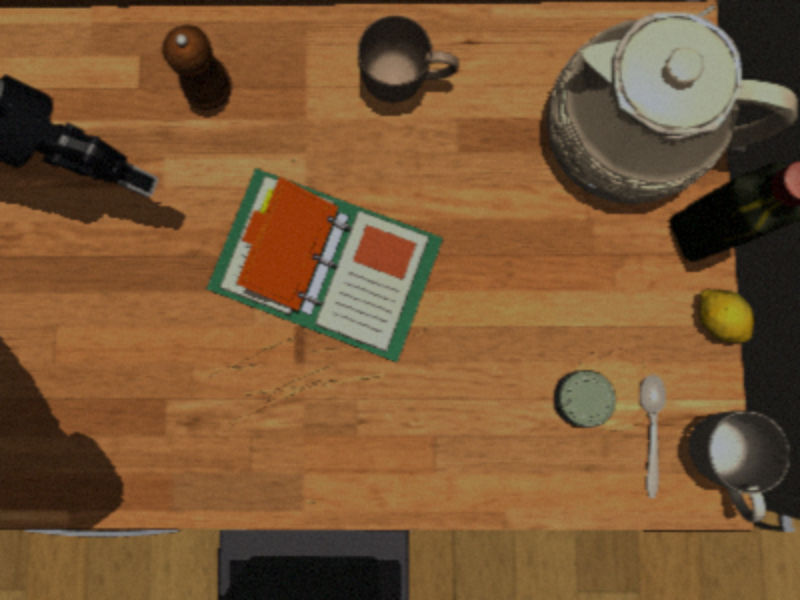

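```bash
cat >> h.py <<'E'
def rows(wp,show=True):
    """wp: (y,z,phi deg) targets in binder plane, x=0; prints jog rows"""
    p,M=where(read_state()); out=[]
    for y,z,f in wp:
        f=np.radians(f); T=np.c_[[1,0,0],[0,-np.cos(f),np.sin(f)],[0,-np.sin(f),-np.cos(f)]]
        out.append([0,(M.T@(np.array([0,y,z])-p)/100).round(3).tolist(),(R.from_matrix(M.T@T).as_rotvec(degrees=True)/60).round(3).tolist()])
    print(out)
def tip(r,th,f,t=8,gap=0):
    a,f=np.radians([th,f]); e=np.array([np.cos(a),np.sin(a)]);n=np.array([np.sin(a),-np.cos(a)]);s=np.array([-np.cos(f),np.sin(f)])
    return (*(np.array([0,22])+r*e+(3+gap)*n-t*s),np.degrees(f))
def phi(th): return float(np.interp(th,[60,90,120,150,180],[55,48,35,18,2]))
E
python3 - <<'E'
from h import *
g=tip(80,38,55,gap=12);b=(g[0]+58,g[1]+40,55)
print(b,g);lerp=lambda a,b,k:tuple(np.array(a)+(np.array(b)-a)*k)
rows([b,b]+[lerp(b,g,k) for k in (.2,.4,.6,.8,1,1)])
E
```

```text
(np.float64(134.864393909231), np.float64(92.8795403676399), 55) (np.float64(76.864393909231), np.float64(52.879540367639905), np.float64(55.0))
binder pos [ -3.3 176.5 148.6] axis [ 0.002 -0.811 -0.585] phi 54.2
[[0, [0.033, -0.208, 0.664], [-0.014, -0.002, 0.005]], [0, [0.033, -0.208, 0.664], [-0.014, -0.002, 0.005]], [0, [0.032, -0.205, 0.805], [-0.014, -0.002, 0.005]], [0, [0.032, -0.202, 0.946], [-0.014, -0.002, 0.005]], [0, [0.032, -0.199, 1.087], [-0.014, -0.002, 0.005]], [0, [0.031, -0.196, 1.228], [-0.014, -0.002, 0.005]], [0, [0.031, -0.193, 1.368], [-0.014, -0.002, 0.005]], [0, [0.031, -0.193, 1.368], [-0.014, -0.002, 0.005]]]
```

Emit:
jog_arm([
  [0,[0.03,-0.2,0.35],[0,0,0]],
  [0,[0.03,-0.2,0.66],[0,0,0]],
  [0,[0.03,-0.2,0.8],[0,0,0]],
  [0,[0.03,-0.2,0.8],[0,0,0]],
  [0,[0.03,-0.2,0.8],[0,0,0]],
])

```text
clock: 3.72
position: [596.0, 61.5, 89.8]
ee_rot: [0.877, -0.163, -0.081, 0.445]
contact_force: [0.4, -0.4, -0.2]
gripper_width: 0.1
grasp_force: 0.0
```

Emit:
jog_arm([
  [0,[0,0.01,0.1],[0,0,0]],
  [0,[0,0.01,0.2],[0,0,0]],
  [0,[0,0.01,0.3],[0,0,0]],
  [0,[0,0.01,0.4],[0,0,0]],
  [0,[0,0.01,0.5],[0,0,0]],
  [0,[0,0.01,0.56],[0,0,0]],
  [0,[0,0.01,0.56],[0,0,0]],
  [0,[0,0.01,0.56],[0,0,0]],
])

```text
clock: 4.72
position: [578.7, 17.8, 56.2]
ee_rot: [0.876, -0.163, -0.083, 0.446]
contact_force: [0.4, 0.1, 0.6]
gripper_width: -0.1
grasp_force: 0.0
```

```bash
python3 - <<'E'
from h import *
d=get_image('scene');cv2.imwrite('pics/s3.png',cv2.resize(d['img'][150:330,180:420,::-1],(800,600)))
T=[36,40,44,48,52,56,60,60]
rows([tip(80,t,phi(t)) for t in T]); s=read_state();print(s['contact_force'],s['joints'].round(2))
E
```

```text
binder pos [ 1.6 76.2 56.2] axis [ 0.001 -0.809 -0.588] phi 54.0
[[0, [-0.016, 0.061, 0.018], [-0.017, -0.001, 0.0]], [0, [-0.016, 0.117, 0.018], [-0.017, -0.001, 0.0]], [0, [-0.016, 0.173, 0.022], [-0.017, -0.001, 0.0]], [0, [-0.016, 0.228, 0.03], [-0.017, -0.001, 0.0]], [0, [-0.016, 0.283, 0.041], [-0.017, -0.001, 0.0]], [0, [-0.016, 0.337, 0.056], [-0.017, -0.001, 0.0]], [0, [-0.016, 0.389, 0.075], [-0.017, -0.001, 0.0]], [0, [-0.016, 0.389, 0.075], [-0.017, -0.001, 0.0]]]
[-0.09130361 -0.36090412  0.59967231] [ 0.55  0.81 -0.22  0.53 -1.4   0.33]
```

View pics/s3.png

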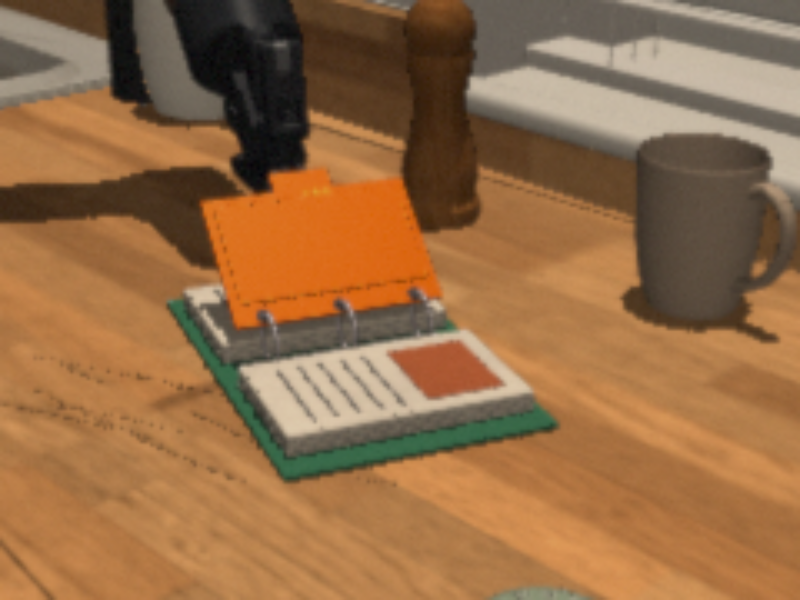

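The closed fingertips are behind and beneath the tab, near (265,185) in the crop. Now I push up slowly.

Emit:
jog_arm([
  [0,[-0.015,0.06,0.02],[0,0,0]],
  [0,[-0.015,0.1,0.02],[0,0,0]],
  [0,[-0.015,0.14,0.02],[0,0,0]],
  [0,[-0.015,0.18,0.02],[0,0,0]],
  [0,[-0.015,0.23,0.03],[0,0,0]],
  [0,[-0.015,0.28,0.04],[0,0,0]],
  [0,[-0.015,0.34,0.055],[0,0,0]],
  [0,[-0.015,0.39,0.075],[0,0,0]],
  [0,[-0.015,0.39,0.075],[0,0,0]],
])

```text
clock: 5.9
position: [566.4, -9.4, 83.8]
ee_rot: [0.876, -0.163, -0.083, 0.447]
contact_force: [-0.5, 0.7, 0.8]
gripper_width: 0.0
grasp_force: 0.4
```

```bash
cat >> h.py <<'E'
def theta():
    for n in('top','scene'):
        d=get_image(n);h=hsv(d)
        for nm,lo,hi in (('or',(3,150,90),(22,255,255)),('bl',(95,90,30),(135,255,255))):
            m=cv2.inRange(h,lo,hi)>0
            P=(pts(d,m)-o)@B;q=P[(abs(P[:,0])<65)&(np.hypot(P[:,1],P[:,2]-22)>20)&(np.hypot(P[:,1],P[:,2]-22)<112)&(P[:,2]>23)]
            if len(q)>60:
                c=q[:,1:]-np.median(q[:,1:],0);w=np.linalg.svd(c,full_matrices=False)[2][0];w*=np.sign(w@(np.median(q[:,1:],0)-[0,22]))
                print(n,nm,len(q),'theta',np.degrees(np.arctan2(w[1],w[0])).round(1),'polar med',np.median(np.degrees(np.arctan2(q[:,2]-22,q[:,1]))).round(1))
E
python3 - <<'E'
from h import *
theta();s=read_state();print(s['contact_force'],s['clock'])
T=[64,68,72,76,80,84,88,92,96,96]
rows([tip(80,t,phi(t)) for t in T])
E
```

```text
top or 1291 theta 58.7 polar med 63.0Traceback (most recent call last):
  File "<stdin>", line 2, in <module>
  File "h.py", line 33, in theta
    P=(pts(d,m)-o)@B;q=P[(abs(P[:,0])<65)&(np.hypot(P[:,1],P[:,2]-22)>20)&(np.hypot(P[:,1],P[:,2]-22)<112)&(P[:,2]>23)]
       ~~~^^^^^
  File "h.py", line 6, in pts
    p=cv2.undistortPoints(np.stack([u,v],1).astype(np.float64)[:,None],d['intrinsics'],np.array(d['distortion']))[:,0]
      ~~~~~~~~~~~~~~~~~~~^^^^^^^^^^^^^^^^^^^^^^^^^^^^^^^^^^^^^^^^^^^^^^^^^^^^^^^^^^^^^^^^^^^^^^^^^^^^^^^^^^^^^^^^
cv2.error: OpenCV(4.12.0) /io/opencv/modules/calib3d/src/undistort.dispatch.cpp:347: error: (-215:Assertion failed) CV_IS_MAT(_src) && CV_IS_MAT(_dst) && (_src->rows == 1 || _src->cols == 1) && (_dst->rows == 1 || _dst->cols == 1) && _src->cols + _src->rows - 1 == _dst->rows + _dst->cols - 1 && (CV_MAT_TYPE(_src->type) == CV_32FC2 || CV_MAT_TYPE(_src->type) == CV_64FC2) && (CV_MAT_TYPE(_dst->type) == CV_32FC2 || CV_MAT_TYPE(_dst->type) == CV_64FC2) in function 'cvUndistortPointsInternal'
```

The divider is at about 59°, as planned (60°).

```bash
sed -i 's/            P=(pts/            if not m.any(): continue\n            P=(pts/' h.py
python3 - <<'E'
from h import *
T=[64,68,72,76,80,84,88,92,96,96]
rows([tip(80,t,phi(t)) for t in T])
E
```

```text
binder pos [-0.  46.4 83.7] axis [ 0.001 -0.809 -0.587] phi 54.0
[[0, [0.0, 0.043, 0.018], [-0.0, -0.001, 0.0]], [0, [0.0, 0.092, 0.042], [0.015, -0.001, 0.0]], [0, [0.0, 0.14, 0.071], [0.031, -0.001, 0.0]], [0, [0.0, 0.185, 0.102], [0.046, -0.001, 0.0]], [0, [0.0, 0.228, 0.137], [0.062, -0.001, 0.0]], [0, [0.0, 0.268, 0.174], [0.077, -0.001, 0.0]], [0, [0.0, 0.306, 0.214], [0.093, -0.001, 0.0]], [0, [0.0, 0.341, 0.256], [0.115, -0.001, 0.0]], [0, [0.0, 0.372, 0.3], [0.144, -0.001, 0.0]], [0, [0.0, 0.372, 0.3], [0.144, -0.001, 0.0]]]
```

Emit:
jog_arm([
  [0,[0,0.04,0.017],[0,0,0]],
  [0,[0,0.07,0.03],[0.007,0,0]],
  [0,[0,0.105,0.05],[0.02,0,0]],
  [0,[0,0.14,0.07],[0.03,0,0]],
  [0,[0,0.175,0.095],[0.043,0,0]],
  [0,[0,0.207,0.12],[0.055,0,0]],
  [0,[0,0.238,0.146],[0.066,0,0]],
  [0,[0,0.268,0.174],[0.077,0,0]],
  [0,[0,0.297,0.204],[0.09,0,0]],
  [0,[0,0.306,0.214],[0.093,0,0]],
])

```text
clock: 7.2
position: [553.7, -42.3, 95.3]
ee_rot: [0.897, -0.167, -0.075, 0.403]
contact_force: [0.7, 0.6, 0.5]
gripper_width: -0.0
grasp_force: 0.5
```

```bash
python3 - <<'E'
from h import *
theta();s=read_state();print(s['contact_force'],s['clock'])
T=[91,94,97,100,103,106,109,112,115,118]
rows([tip(80,t,phi(t)) for t in T])
E
```

```text
top or 120 theta 67.3 polar med 87.6
scene or 2573 theta 85.9 polar med 91.8
[0.05685322 0.08185174 0.00569624] 7.3
binder pos [-0.2 11.  95.3] axis [ 0.    -0.748 -0.664] phi 48.4
[[0, [0.002, 0.033, 0.025], [0.014, -0.0, 0.001]], [0, [0.002, 0.061, 0.054], [0.036, -0.0, 0.001]], [0, [0.002, 0.087, 0.086], [0.058, -0.0, 0.001]], [0, [0.002, 0.111, 0.118], [0.079, -0.0, 0.001]], [0, [0.002, 0.133, 0.152], [0.101, -0.0, 0.001]], [0, [0.002, 0.154, 0.186], [0.123, -0.0, 0.001]], [0, [0.002, 0.173, 0.222], [0.144, -0.0, 0.001]], [0, [0.002, 0.19, 0.259], [0.166, -0.0, 0.001]], [0, [0.002, 0.204, 0.296], [0.188, -0.0, 0.001]], [0, [0.002, 0.217, 0.335], [0.209, -0.0, 0.001]]]
```

Emit:
jog_arm([
  [0,[0,0.033,0.025],[0.014,0,0]],
  [0,[0,0.061,0.054],[0.036,0,0]],
  [0,[0,0.087,0.086],[0.058,0,0]],
  [0,[0,0.111,0.118],[0.08,0,0]],
  [0,[0,0.133,0.152],[0.1,0,0]],
  [0,[0,0.154,0.186],[0.123,0,0]],
  [0,[0,0.173,0.222],[0.144,0,0]],
  [0,[0,0.19,0.26],[0.166,0,0]],
  [0,[0,0.204,0.296],[0.188,0,0]],
  [0,[0,0.204,0.296],[0.188,0,0]],
])

```text
clock: 8.55
position: [540.7, -75.7, 91.1]
ee_rot: [0.932, -0.173, -0.058, 0.313]
contact_force: [-0.4, -0.4, 0.1]
gripper_width: 0.2
grasp_force: 0.0
```

```bash
python3 - <<'E'
from h import *
theta();s=read_state();print(s['contact_force'],s['clock'])
T=[118,121,124,127,130,133,136,139,142,142]
rows([tip(80,t,phi(t)) for t in T])
E
```

```text
top or 195 theta 103.5 polar med 114.0
top bl 449 theta 114.0 polar med 112.0
scene or 2003 theta 113.3 polar med 119.5
[-0.38184225  0.62599712 -0.22731384] 8.65
binder pos [ -0.1 -24.5  90.9] axis [ 0.    -0.604 -0.797] phi 37.2
[[0, [0.001, 0.023, 0.036], [0.021, -0.0, 0.001]], [0, [0.001, 0.041, 0.072], [0.045, -0.0, 0.001]], [0, [0.001, 0.057, 0.108], [0.074, -0.0, 0.001]], [0, [0.001, 0.071, 0.145], [0.102, -0.0, 0.001]], [0, [0.001, 0.083, 0.183], [0.13, -0.0, 0.001]], [0, [0.001, 0.093, 0.222], [0.159, -0.0, 0.001]], [0, [0.001, 0.101, 0.26], [0.187, -0.0, 0.001]], [0, [0.001, 0.107, 0.3], [0.215, -0.0, 0.001]], [0, [0.001, 0.111, 0.339], [0.244, -0.0, 0.001]], [0, [0.001, 0.111, 0.339], [0.244, -0.0, 0.001]]]
```

Emit:
jog_arm([
  [0,[0,0.023,0.036],[0.02,0,0]],
  [0,[0,0.041,0.072],[0.045,0,0]],
  [0,[0,0.057,0.108],[0.074,0,0]],
  [0,[0,0.071,0.145],[0.1,0,0]],
  [0,[0,0.083,0.183],[0.13,0,0]],
  [0,[0,0.093,0.222],[0.16,0,0]],
  [0,[0,0.1,0.26],[0.187,0,0]],
  [0,[0,0.107,0.3],[0.215,0,0]],
  [0,[0,0.11,0.34],[0.244,0,0]],
  [0,[0,0.11,0.34],[0.244,0,0]],
])

```text
clock: 9.9
position: [530.0, -103.1, 70.3]
ee_rot: [0.964, -0.18, -0.036, 0.192]
contact_force: [0.5, 0.2, 0.4]
gripper_width: -0.3
grasp_force: 0.0
```

```bash
python3 - <<'E'
from h import *
theta();s=read_state();print(s['contact_force'],s['clock'])
T=[145,148,151,154,157,160,163,166,169,169]
rows([tip(80,t,phi(t)) for t in T])
E
```

```text
top or 281 theta 142.6 polar med 141.4
top bl 748 theta 141.8 polar med 139.4
scene or 235 theta 146.6 polar med 144.3
[-0.39582007 -0.33180383  0.31965571] 10.0
binder pos [ -0.1 -53.7  70.3] axis [-0.    -0.383 -0.924] phi 22.5
[[0, [0.001, 0.014, 0.036], [0.028, 0.0, 0.001]], [0, [0.001, 0.023, 0.075], [0.056, 0.0, 0.001]], [0, [0.001, 0.031, 0.114], [0.084, 0.0, 0.001]], [0, [0.001, 0.036, 0.153], [0.111, 0.0, 0.001]], [0, [0.001, 0.039, 0.193], [0.138, 0.0, 0.001]], [0, [0.001, 0.041, 0.232], [0.164, 0.0, 0.001]], [0, [0.001, 0.04, 0.272], [0.191, 0.0, 0.001]], [0, [0.001, 0.037, 0.312], [0.218, 0.0, 0.001]], [0, [0.001, 0.031, 0.351], [0.244, 0.0, 0.001]], [0, [0.001, 0.031, 0.351], [0.244, 0.0, 0.001]]]
```

Emit:
jog_arm([
  [0,[0,0.014,0.036],[0.028,0,0]],
  [0,[0,0.023,0.075],[0.056,0,0]],
  [0,[0,0.031,0.114],[0.084,0,0]],
  [0,[0,0.036,0.153],[0.11,0,0]],
  [0,[0,0.039,0.193],[0.138,0,0]],
  [0,[0,0.041,0.232],[0.164,0,0]],
  [0,[0,0.04,0.272],[0.19,0,0]],
  [0,[0,0.037,0.312],[0.218,0,0]],
  [0,[0,0.031,0.35],[0.244,0,0]],
  [0,[0,0.031,0.35],[0.244,0,0]],
])

```text
clock: 11.25
position: [524.2, -118.2, 39.0]
ee_rot: [0.981, -0.183, -0.013, 0.067]
contact_force: [0.0, 0.4, -0.6]
gripper_width: 0.2
grasp_force: 0.0
```

```bash
python3 - <<'E'
from h import *
theta();s=read_state();print(s['contact_force'],s['clock'])
T=[172,174,176,178,180,181,181,181]
rows([tip(80,t,phi(t)) for t in T])
E
```

```text
top or 132 theta 170.5 polar med 168.6
top bl 463 theta 169.6 polar med 166.6
scene or 243 theta -170.6 polar med 169.8
scene bl 483 theta 169.1 polar med 168.2
[-0.31146758 -0.82784565  0.33454749] 11.35
binder pos [ -0.2 -70.   39.2] axis [-0.    -0.137 -0.991] phi 7.9
[[0, [0.002, 0.003, 0.04], [0.027, 0.0, 0.001]], [0, [0.002, 0.004, 0.067], [0.045, 0.0, 0.001]], [0, [0.002, 0.003, 0.093], [0.062, 0.0, 0.001]], [0, [0.002, 0.002, 0.12], [0.08, 0.0, 0.001]], [0, [0.002, 0.0, 0.146], [0.098, 0.0, 0.001]], [0, [0.002, -0.001, 0.16], [0.098, 0.0, 0.001]], [0, [0.002, -0.001, 0.16], [0.098, 0.0, 0.001]], [0, [0.002, -0.001, 0.16], [0.098, 0.0, 0.001]]]
```

Emit:
jog_arm([
  [0,[0,0.003,0.03],[0.02,0,0]],
  [0,[0,0.003,0.06],[0.04,0,0]],
  [0,[0,0.003,0.09],[0.06,0,0]],
  [0,[0,0.002,0.115],[0.08,0,0]],
  [0,[0,0,0.135],[0.098,0,0]],
  [0,[0,0,0.15],[0.098,0,0]],
  [0,[0,0,0.16],[0.098,0,0]],
  [0,[0,0,0.16],[0.098,0,0]],
])

```text
clock: 12.35
position: [524.1, -119.7, 25.0]
ee_rot: [0.983, -0.182, -0.003, 0.017]
contact_force: [-2.3, 0.6, 10.3]
gripper_width: -0.1
grasp_force: 5.4
```

```bash
python3 - <<'E'
from h import *
theta();s=read_state();print(s['contact_force'],s['clock']);where(s)
E
```

```text
top bl 317 theta 179.8 polar med 176.4
scene bl 612 theta 179.6 polar med 178.4
[-2.42777611  1.49773166 10.42937574] 12.45
binder pos [  0.2 -71.9  25. ] axis [ 0.001 -0.035 -0.999] phi 2.0
```

The divider is flat, with about 10 N of press. Now I lift straight up and withdraw.

Emit:
jog_arm([
  [0,[0,0,0.01],[0,0,0]],
  [0,[0,0,0.01],[0,0,0]],
  [0,[0,0,-0.05],[0,0,0]],
  [0,[0,0,-0.2],[0,0,0]],
  [0,[0,0,-0.5],[0,0,0]],
  [0,[0,0,-1],[0,0,0]],
  [0,[0,0,-1],[0,0,0]],
])

```text
clock: 13.32
position: [528.2, -116.5, 128.0]
ee_rot: [0.983, -0.182, 0.002, 0.016]
contact_force: [-1.4, 0.2, -0.6]
gripper_width: 0.0
grasp_force: 0.0
```

Emit:
jog_arm([
  [0,[-0.3,0,-0.4],[0,0,0]],
  [0,[-0.6,-0.2,-0.8],[0,0,0]],
  [0,[-0.9,-0.4,-0.8],[0,0,0]],
  [0,[-0.9,-0.4,-0.8],[0,0,0]],
  [0,[-0.9,-0.4,-0.8],[0,0,0]],
])

```text
clock: 13.95
position: [456.4, -44.4, 201.7]
ee_rot: [0.983, -0.182, -0.003, 0.017]
contact_force: [0.2, 0.2, -0.2]
gripper_width: 0.3
grasp_force: 0.0
```

```bash
python3 - <<'E'
from h import *
theta();s=read_state();print(s['contact_force'],s['clock'],s['joint_vel'].round(3));where(s)
d=get_image('scene');cv2.imwrite('pics/s4.png',cv2.resize(d['img'][150:390,140:460,::-1],(800,600)))
E
```

```text
top or 171 theta -179.8 polar med 178.0
top bl 1130 theta 179.7 polar med 176.4
scene bl 800 theta -180.0 polar med 178.3
[ 0.26395392  0.12626201 -0.33003774] 14.05 [-0.006  0.005  0.002 -0.001 -0.001 -0.003]
binder pos [-89.7 -26.2 201.5] axis [-0.001 -0.035 -0.999] phi 2.0
```

View pics/s4.png

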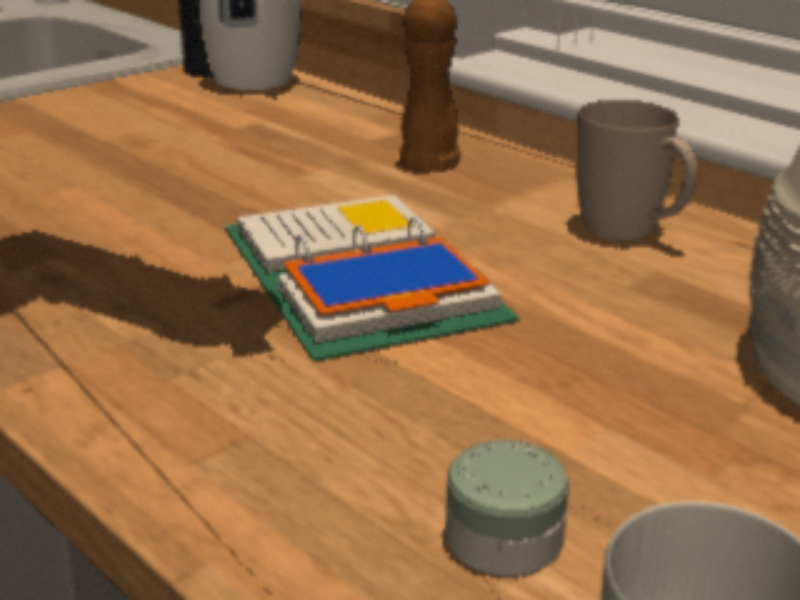

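The divider lies flat, blue side up, on the right-hand page around (390,275). The arm is clear, and the mug, mill and timer look untouched.

```bash
python3 -c "from bench import job_done;print(job_done())"
```

```text
the job is handed in; nothing more can be done
None
```

The divider is turned over and pressed flat on the right-hand page (about 180°), the hand is clear, and the job was handed in at about 14 s of the 42 s allowed; the mug, pepper mill and egg timer were left alone.

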